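Scoop sealing plugs into the storage pot and close it

ROBOT

A 6-joint arm with a two-finger parallel gripper is mounted at the origin on a cart in front of the work surface, level with it; the furniture and walls round the work are solid. World frame = base frame: x ahead of the robot, y to its left, z up, the work surface at z = 0. Lengths are in m, angles in rad, forces in N, time in s.
With the tool pointing down it reaches from about 0.35 to 0.975 m from the base axis. Payload 7.1 kg.
Tool frame: the origin (TCP) lies midway between the tips of the shut fingers; the grasp point (between the pads) lies 19 mm behind it; z points along the fingers, y is the line along which they close (so a half turn about z gives the same grasp; the last joint's range is limited). The gripper opens to 88 mm and grips with 3 to 60 N. Pads are 20 mm wide; open, the fingers measure 115 mm over their backs; the gripper's body (75 mm by 178 mm) begins 61 mm behind the grasp point.
Start: joints at [1.251, 0.423, 1.63, -0, 1.089, -0.019], TCP at [0.185, 0.597, 0.223] pointing down, gripper open.
Joint ranges: [-3, 3], [-0.9, 2.11], [0.09, 2.58], [-1.31, 4.45], [0.11, 2.69], [-2.54, 2.54]. Speed limits (rad/s): [2.39, 2.39, 3.01, 3.14, 3.14, 3.14].

INTERFACE

Orientations are given as a unit quaternion [x, y, z, w].
In Python, from station import read_state, read_camera, calibration, hand_in gives the robot as it stands. The module is installed in compiled form; this text tells all that it offers.
- The arm moves only by the tool arm_command, never from a script. Its argument "motion" is text: rows parted by semicolons, each of 7 numbers parted by spaces: the shift along the tool's x, y, z each as a share of 0.5 m, from -1 to 1, then the turn, a rotation vector about the tool's x, y, z each as a share of 2 rad, from -1 to 1, then the opening, from 0 (shut) to 1 (fully open). In form: x y z wx wy wz gripper; .... A call has 1 to 8 rows; each row is the pose to reach, as a shift and turn from the pose commanded when the call began, along the tool's axes at that moment; what a row does not reach only later rows make up. A row lasts 1/10 s, in which the tool goes at most 50 mm and 8.59 degrees, less where a joint would pass 70% of its speed; a pose out of reach is approached as far as the arm can. A call with a number of a shift or a turn outside -1 to 1 is refused whole. A call with a gripper value outside its range is refused whole. The fingers move at their own pace and stop on an object; "squeeze" is the grip in N (left out, the last holds). Time passes only in rows, so rows that repeat a pose let the fingers close. It gives the time, the measured TCP pose, the force, the opening and the grip force at its end, in the units of the state.
- read_state(): the state, without advancing time (a new reading comes with each control period).
- read_camera(name): name is "scene" or "top" or "wrist"; returns the picture (420x560x3 uint8, blue, green, red); there is no depth.
- calibration(name): a dict with "fx", "fy", "cx", "cy" (pixels), "R" (3x3) and "t" (3): a world point X has camera coordinates R X + t; the wrist camera has in their place "hand_eye" (4x4, takes a point from camera to tool coordinates, whose origin is the TCP and whose axes are the flange's). Camera axes: x right, y down, z forward; pixel columns grow to the right and rows downward; lengths in m; the calibration is good to about 2 mm. The wrist camera is an equidistant fisheye: a pixel r from the principal point sees the ray r / f radians off the axis. A picture is of the moment at which its call begins: read the wrist's pose just before it. calibration takes no time and is no camera call.
- hand_in(): hands the job in; it is judged then, once.
The state is a dict: "t": time; "q": joint angles; "dq": joint speeds; "joint_torque": joint torques, N m; "ee_pos": TCP position; "tcp_rot": TCP orientation; "wrist_force": force on the tool from outside, world axes, zero at the start; "wrist_torque": the same for the moment, N m; "width": finger opening in m; "finger_force": force on a finger pad.
Only numpy, scipy, OpenCV 4.12 (cv2) and the standard library are available. Lean on these libraries where they do the work, as an engineer would, in place of code of your own. Each camera call takes 0.05 s, during which the arm holds its last target. There are 200 camera calls.

TASK

Take the blue-handled scoop off its rubber mat and use it to scoop at least three of the six red plugs out of the grey bin and tip them into the aluminium pot, without touching the plugs with the fingers. Stand the scoop back upright near the middle of its mat, empty, with no plug left lying about outside bin and pot, and only then swing the yellow cover clockwise (the black wing on its post turns it) until it lies fully over the mouth of the pot. Leave the gauge and the brass adapter where they are.

Things in the scene. Friction and masses are not known exactly. Their poses are not given: they have to be found in the camera images.
- scoop: steel hand scoop with upright blue handle, 0.15 kg, loose, flat on the mat. Origin on its underside; -x = scooping direction (open end), z up. Bowl 80 mm wide (y, outside; walls 2.5), from the lip at x = -55 to the outside of the back wall at x = +35 mm; floor top 3.5 mm up, bevelled to the lip; side walls 33 mm high (20 near the lip), back wall 40
- scoop_grip (a point): grip point on the scoop's handle, at (29, 0, 98) mm in the scoop's frame, same axes. The handle is a plate 12 mm thick (x) and 34 mm wide (y), from z = 47 to 125 mm over the back wall; from above, fingers in front and behind (closing along the scoop's x) hold it firmly
- scoop_lip (a point): middle of the scoop's lip, at (-55, 0, 1) mm in the scoop's frame; same axes as the scoop
- mat: fixed black rubber mat, 130 (x) by 110 (y) by 4 mm, on which the scoop stands; origin at the centre of its underside on the table, its top at z = 4 mm
- bin: fixed open grey bin, outside 194 (x) by 104 (y) by 42 mm high, walls and floor 4 mm; origin at the centre of its underside. Plugs lie in its -x half (nearer the robot), in rows ending at about x = -20 mm; the +x half is empty for setting the scoop down. Its -x end wall is 72 mm high, inner face at x = -93 mm: push the scoop flat along the floor to it, then tilt it back and lift
- bung_0: red sealing plug, one of six alike, round, 28 mm across and 18 mm high, rounded below and above (the base is flat over 10 mm), slippery (friction about 0.2), about 12 g, loose in the grey bin; origin at the centre of its underside, z its axis
- bung_1: red sealing plug, one of six alike, round, 28 mm across and 18 mm high, rounded below and above (the base is flat over 10 mm), slippery (friction about 0.2), about 12 g, loose in the grey bin; origin at the centre of its underside, z its axis
- bung_2: red sealing plug, one of six alike, round, 28 mm across and 18 mm high, rounded below and above (the base is flat over 10 mm), slippery (friction about 0.2), about 12 g, loose in the grey bin; origin at the centre of its underside, z its axis
- bung_3: red sealing plug, one of six alike, round, 28 mm across and 18 mm high, rounded below and above (the base is flat over 10 mm), slippery (friction about 0.2), about 12 g, loose in the grey bin; origin at the centre of its underside, z its axis
- bung_4: red sealing plug, one of six alike, round, 28 mm across and 18 mm high, rounded below and above (the base is flat over 10 mm), slippery (friction about 0.2), about 12 g, loose in the grey bin; origin at the centre of its underside, z its axis
- bung_5: red sealing plug, one of six alike, round, 28 mm across and 18 mm high, rounded below and above (the base is flat over 10 mm), slippery (friction about 0.2), about 12 g, loose in the grey bin; origin at the centre of its underside, z its axis
- pot: fixed round aluminium pot, 114 mm outside, 106 mm inside, 75 mm high, floor 5 mm, with a post outside it that carries the swivelling cover. Origin on the table between them: in its frame the pot's axis is at x = +40 mm, the post at x = -52 mm (nearer the robot)
- pot_in (a point): point on the axis of the pot 20 mm above its underside
- pot_mouth (a point): centre of the pot's open mouth, level with its rim, 75 mm above its underside
- swivel (a joint): angle (rad) of the yellow cover about its vertical post: 0 = fully over the mouth (stop), about 1.4 = swung aside (stop at 1.45); anticlockwise from above is positive, closing is clockwise. Light friction, stays where left. The cover is a 116 mm disc, 6 mm thick, 1 mm above the rim, centred 92 mm from the post
- swivel_grip (a point): grip point, 105 mm above the table on the post's axis, of the black wing fixed to the cover: a bar 44 mm long, 14 mm thick, from 88 to 120 mm above the table. x points along the wing towards the cover's centre, so the fingers close along y; turning the wing turns the cover
- test_gauge: bystander: black pressure gauge lying on its back, 99 by 67 by 33 mm, origin on its underside; leave it where it is
- adapter_brass: bystander: brass hexagon adapter standing upright, 27 mm across and 42 mm high, origin on its underside; leave it where it is

How it is judged:
On the way, in this order (a step that is already met when the one before it is completed fails the run):
1. at least one plug is lifted clear of the bin in the scoop (((height (world z) of bung_0 above 0.07 m and distance between bung_0 and scoop below 0.075 m and contact force between scoop and the fingers above 0.2 N) or (height (world z) of bung_1 above 0.07 m and distance between bung_1 and scoop below 0.075 m and contact force between scoop and the fingers above 0.2 N) or (height (world z) of bung_2 above 0.07 m and distance between bung_2 and scoop below 0.075 m and contact force between scoop and the fingers above 0.2 N) or (height (world z) of bung_3 above 0.07 m and distance between bung_3 and scoop below 0.075 m and contact force between scoop and the fingers above 0.2 N) or (height (world z) of bung_4 above 0.07 m and distance between bung_4 and scoop below 0.075 m and contact force between scoop and the fingers above 0.2 N) or (height (world z) of bung_5 above 0.07 m and distance between bung_5 and scoop below 0.075 m and contact force between scoop and the fingers above 0.2 N))), for 0.1 s.
2. at least three plugs are in the pot ((distance between each of bung_0, bung_1, bung_2 and pot_in below 0.057 m or distance between each of bung_0, bung_1, bung_3 and pot_in below 0.057 m or distance between each of bung_0, bung_1, bung_4 and pot_in below 0.057 m or distance between each of bung_0, bung_1, bung_5 and pot_in below 0.057 m or distance between each of bung_0, bung_2, bung_3 and pot_in below 0.057 m or distance between each of bung_0, bung_2, bung_4 and pot_in below 0.057 m or distance between each of bung_0, bung_2, bung_5 and pot_in below 0.057 m or distance between each of bung_0, bung_3, bung_4 and pot_in below 0.057 m or distance between each of bung_0, bung_3, bung_5 and pot_in below 0.057 m or distance between each of bung_0, bung_4, bung_5 and pot_in below 0.057 m or distance between each of bung_1, bung_2, bung_3 and pot_in below 0.057 m or distance between each of bung_1, bung_2, bung_4 and pot_in below 0.057 m or distance between each of bung_1, bung_2, bung_5 and pot_in below 0.057 m or distance between each of bung_1, bung_3, bung_4 and pot_in below 0.057 m or distance between each of bung_1, bung_3, bung_5 and pot_in below 0.057 m or distance between each of bung_1, bung_4, bung_5 and pot_in below 0.057 m or distance between each of bung_2, bung_3, bung_4 and pot_in below 0.057 m or distance between each of bung_2, bung_3, bung_5 and pot_in below 0.057 m or distance between each of bung_2, bung_4, bung_5 and pot_in below 0.057 m or distance between each of bung_3, bung_4, bung_5 and pot_in below 0.057 m)), for 0.1 s.
3. the scoop stands upright on its mat again, let go, with the plugs in bin and pot only and the cover still open (horizontal distance between scoop and mat below 0.035 m and height (world z) of scoop below 0.012 m and angle between scoop's own z axis and vertical below 0.12 rad and linear speed of scoop below 0.02 m/s and (distance between each of bung_0, bung_1, bung_2 and pot_in below 0.057 m or distance between each of bung_0, bung_1, bung_3 and pot_in below 0.057 m or distance between each of bung_0, bung_1, bung_4 and pot_in below 0.057 m or distance between each of bung_0, bung_1, bung_5 and pot_in below 0.057 m or distance between each of bung_0, bung_2, bung_3 and pot_in below 0.057 m or distance between each of bung_0, bung_2, bung_4 and pot_in below 0.057 m or distance between each of bung_0, bung_2, bung_5 and pot_in below 0.057 m or distance between each of bung_0, bung_3, bung_4 and pot_in below 0.057 m or distance between each of bung_0, bung_3, bung_5 and pot_in below 0.057 m or distance between each of bung_0, bung_4, bung_5 and pot_in below 0.057 m or distance between each of bung_1, bung_2, bung_3 and pot_in below 0.057 m or distance between each of bung_1, bung_2, bung_4 and pot_in below 0.057 m or distance between each of bung_1, bung_2, bung_5 and pot_in below 0.057 m or distance between each of bung_1, bung_3, bung_4 and pot_in below 0.057 m or distance between each of bung_1, bung_3, bung_5 and pot_in below 0.057 m or distance between each of bung_1, bung_4, bung_5 and pot_in below 0.057 m or distance between each of bung_2, bung_3, bung_4 and pot_in below 0.057 m or distance between each of bung_2, bung_3, bung_5 and pot_in below 0.057 m or distance between each of bung_2, bung_4, bung_5 and pot_in below 0.057 m or distance between each of bung_3, bung_4, bung_5 and pot_in below 0.057 m) and (distance between bung_0 and pot_in below 0.057 m or (x of bung_0 in the frame of bin between -0.096 and 0.096 m and y of bung_0 in the frame of bin between -0.052 and 0.052 m and z of bung_0 in the frame of bin below 0.045 m)) and (distance between bung_1 and pot_in below 0.057 m or (x of bung_1 in the frame of bin between -0.096 and 0.096 m and y of bung_1 in the frame of bin between -0.052 and 0.052 m and z of bung_1 in the frame of bin below 0.045 m)) and (distance between bung_2 and pot_in below 0.057 m or (x of bung_2 in the frame of bin between -0.096 and 0.096 m and y of bung_2 in the frame of bin between -0.052 and 0.052 m and z of bung_2 in the frame of bin below 0.045 m)) and (distance between bung_3 and pot_in below 0.057 m or (x of bung_3 in the frame of bin between -0.096 and 0.096 m and y of bung_3 in the frame of bin between -0.052 and 0.052 m and z of bung_3 in the frame of bin below 0.045 m)) and (distance between bung_4 and pot_in below 0.057 m or (x of bung_4 in the frame of bin between -0.096 and 0.096 m and y of bung_4 in the frame of bin between -0.052 and 0.052 m and z of bung_4 in the frame of bin below 0.045 m)) and (distance between bung_5 and pot_in below 0.057 m or (x of bung_5 in the frame of bin between -0.096 and 0.096 m and y of bung_5 in the frame of bin between -0.052 and 0.052 m and z of bung_5 in the frame of bin below 0.045 m)) and contact force between scoop and the fingers below 0.1 N and value of joint swivel above 1 rad), for 0.2 s.
At the end, for the whole second after the job is handed in: Three or more plugs are in the pot (within 57 mm of pot_in), the rest in the bin, all at rest; the scoop stands upright and still on its mat (tilt under 0.12 rad, origin below z = 12 mm and within 35 mm of the mat's centre); the cover is shut (below 0.07 rad) and still ((distance between each of bung_0, bung_1, bung_2 and pot_in below 0.057 m or distance between each of bung_0, bung_1, bung_3 and pot_in below 0.057 m or distance between each of bung_0, bung_1, bung_4 and pot_in below 0.057 m or distance between each of bung_0, bung_1, bung_5 and pot_in below 0.057 m or distance between each of bung_0, bung_2, bung_3 and pot_in below 0.057 m or distance between each of bung_0, bung_2, bung_4 and pot_in below 0.057 m or distance between each of bung_0, bung_2, bung_5 and pot_in below 0.057 m or distance between each of bung_0, bung_3, bung_4 and pot_in below 0.057 m or distance between each of bung_0, bung_3, bung_5 and pot_in below 0.057 m or distance between each of bung_0, bung_4, bung_5 and pot_in below 0.057 m or distance between each of bung_1, bung_2, bung_3 and pot_in below 0.057 m or distance between each of bung_1, bung_2, bung_4 and pot_in below 0.057 m or distance between each of bung_1, bung_2, bung_5 and pot_in below 0.057 m or distance between each of bung_1, bung_3, bung_4 and pot_in below 0.057 m or distance between each of bung_1, bung_3, bung_5 and pot_in below 0.057 m or distance between each of bung_1, bung_4, bung_5 and pot_in below 0.057 m or distance between each of bung_2, bung_3, bung_4 and pot_in below 0.057 m or distance between each of bung_2, bung_3, bung_5 and pot_in below 0.057 m or distance between each of bung_2, bung_4, bung_5 and pot_in below 0.057 m or distance between each of bung_3, bung_4, bung_5 and pot_in below 0.057 m) and (distance between bung_0 and pot_in below 0.057 m or (x of bung_0 in the frame of bin between -0.096 and 0.096 m and y of bung_0 in the frame of bin between -0.052 and 0.052 m and z of bung_0 in the frame of bin below 0.045 m)) and (distance between bung_1 and pot_in below 0.057 m or (x of bung_1 in the frame of bin between -0.096 and 0.096 m and y of bung_1 in the frame of bin between -0.052 and 0.052 m and z of bung_1 in the frame of bin below 0.045 m)) and (distance between bung_2 and pot_in below 0.057 m or (x of bung_2 in the frame of bin between -0.096 and 0.096 m and y of bung_2 in the frame of bin between -0.052 and 0.052 m and z of bung_2 in the frame of bin below 0.045 m)) and (distance between bung_3 and pot_in below 0.057 m or (x of bung_3 in the frame of bin between -0.096 and 0.096 m and y of bung_3 in the frame of bin between -0.052 and 0.052 m and z of bung_3 in the frame of bin below 0.045 m)) and (distance between bung_4 and pot_in below 0.057 m or (x of bung_4 in the frame of bin between -0.096 and 0.096 m and y of bung_4 in the frame of bin between -0.052 and 0.052 m and z of bung_4 in the frame of bin below 0.045 m)) and (distance between bung_5 and pot_in below 0.057 m or (x of bung_5 in the frame of bin between -0.096 and 0.096 m and y of bung_5 in the frame of bin between -0.052 and 0.052 m and z of bung_5 in the frame of bin below 0.045 m)) and horizontal distance between scoop and mat below 0.035 m and height (world z) of scoop below 0.012 m and angle between scoop's own z axis and vertical below 0.12 rad and linear speed of each of scoop, bung_0, bung_1, bung_2, bung_3, bung_4, bung_5 below 0.02 m/s and value of joint swivel below 0.07 rad and velocity of joint swivel between -0.05 and 0.05 rad/s); the robot touches nothing.
It fails at once if the fingers touch a plug (contact force between the fingers and bung_0 above 0.3 N or contact force between the fingers and bung_1 above 0.3 N or contact force between the fingers and bung_2 above 0.3 N or contact force between the fingers and bung_3 above 0.3 N or contact force between the fingers and bung_4 above 0.3 N or contact force between the fingers and bung_5 above 0.3 N).
It fails at once if the gauge or the brass adapter is moved by more than 25 mm (distance of any of test_gauge, adapter_brass from where it was at the start of the episode above 0.025 m).
It also fails if it takes over 67 s, if anything falls off the work surface, if the arm or the gripper's body presses on something with over 40 N, if the wrist force passes 120 N, or if a joint passes its speed limit or range.

## Working session

There is one attempt and no reset: what is moved stays moved. The work goes in short steps, Python scripts to look and compute and a tool call to move; the robot and the scene stay as the last step left them, time stands still between calls to the robot, and variables do not carry over. Pictures are saved under pics/ and viewed, at most 10 in all, crops included, and the job is handed in when it is done.

Besides the shell and the picture viewer there is one more tool, called after ">>>" as name(argument=value, ...) on one line, values as JSON. arm_command: Moves the arm, as the interface text tells. Its arguments: {"type":"object","properties":{"motion":{"type":"string"},"squeeze":{"type":"number"}},"required":["motion"]}

```bash
mkdir -p pics; python3 - <<'E'
from station import *
import cv2,numpy as np
s=read_state();print(s['t'],s['ee_pos'],s['tcp_rot'],s['width'])
for n in('top','scene'):
    cv2.imwrite(f'pics/{n}0.png',read_camera(n))
    print(calibration(n))
print(calibration('wrist'))
E
```

```text
0.0 [0.18496293 0.5964094  0.22190205] [ 1.49814330e-01  9.88713843e-01 -7.66772372e-04 -1.26964635e-04] 0.0880213761345646
{'fx': 511.91864074099476, 'fy': 511.91864074099476, 'cx': 288.6087275029805, 'cy': 205.88680679641402, 'R': array([[-0.00347973, -0.99998549,  0.00411278],
       [-0.9910674 ,  0.00290033, -0.13333039],
       [ 0.13331653, -0.00454   , -0.99106311]]), 't': array([-0.0095868 ,  0.50517177,  1.11258904])}
{'fx': 536.7394233921406, 'fy': 536.7394233921406, 'cx': 276.68115379462256, 'cy': 204.25081645692347, 'R': array([[ 0.83984913, -0.54281574,  0.00212155],
       [-0.30965863, -0.48230919, -0.81944456],
       [ 0.44583065,  0.68755285, -0.57315453]]), 't': array([-0.42075409,  0.21814955,  1.04602071])}
{'fx': 325.19226210127806, 'fy': 325.19226210127806, 'cx': 285.0543634528558, 'cy': 209.534413845882, 'hand_eye': array([[-1.25871022e-03, -9.67179434e-01, -2.54091238e-01,
         7.00777655e-02],
       [ 9.99999199e-01, -1.25173858e-03, -1.89118667e-04,
         7.98962355e-04],
       [-1.35144121e-04, -2.54091273e-01,  9.67180235e-01,
        -1.61397102e-01],
       [ 0.00000000e+00,  0.00000000e+00,  0.00000000e+00,
         1.00000000e+00]])}
```

View pics/top0.png

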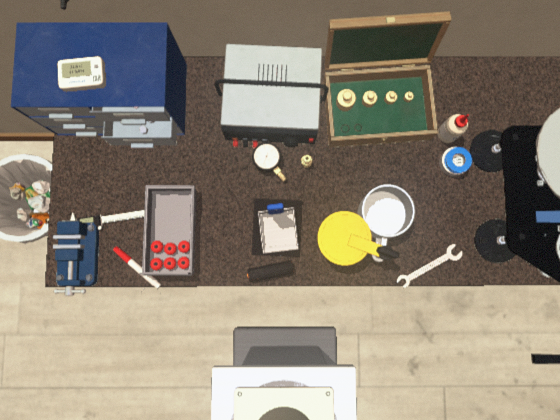

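View pics/scene0.png

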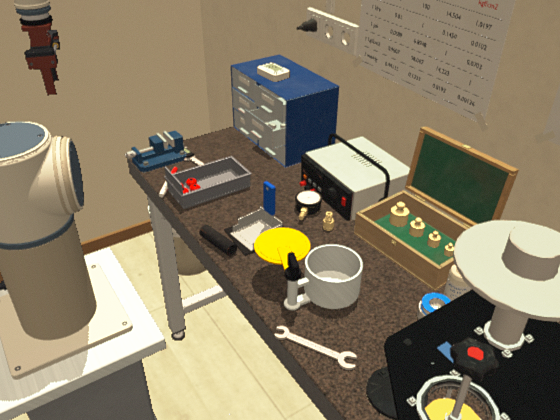

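The top view shows the bin at about (170,230) with the plugs at its lower, robot-side end. The scoop is at (278,230) with its handle at the far side (275,209), the pot is at (387,212), and the cover at (345,238) is swung aside. I'll zoom in for the measurements.

```bash
cat > h.py <<'E'
from station import *
import cv2,numpy as np
from scipy.spatial.transform import Rotation as Ro
def back(n,u,v,z):
    c=calibration(n);R,t=c['R'],c['t']
    d=R.T@np.array([(u-c['cx'])/c['fx'],(v-c['cy'])/c['fy'],1]);o=-R.T@t
    return (o+d*(z-o[2])/d[2])[:3]
def proj(n,X):
    c=calibration(n);p=c['R']@np.array(X)+c['t'];return c['cx']+c['fx']*p[0]/p[2],c['cy']+c['fy']*p[1]/p[2]
def blobs(im,f,amin=15):
    h=cv2.cvtColor(im,cv2.COLOR_BGR2HSV);m=f(h[...,0].astype(int),h[...,1].astype(int),h[...,2].astype(int)).astype(np.uint8)
    n,l,s,c=cv2.connectedComponentsWithStats(m);return [(c[i].round(1),s[i]) for i in range(1,n) if s[i,4]>=amin]
red=lambda h,s,v:((h<8)|(h>172))&(s>150)&(v>90)
blue=lambda h,s,v:(h>105)&(h<130)&(s>130)&(v>70)
E
python3 - <<'E'
from h import *
im=cv2.imread('pics/top0.png')
for c,s in blobs(im,red):print('red',c,s,back('top',*c,.018).round(3))
for c,s in blobs(im[190:225,250:300],blue):print('blue',c+[250,190],s,back('top',*(c+[250,190]),.125).round(3))
cr=lambda x,y,w,h,k:cv2.resize(im[y:y+h,x:x+w],None,fx=k,fy=k,interpolation=cv2.INTER_CUBIC)
o=np.hstack([cr(138,180,65,100,5),cr(245,192,65,100,5)]);cv2.imwrite('pics/c1.png',o)
cv2.imwrite('pics/c2.png',cr(310,180,110,90,7))
E
```

```text
red [461.4 120.3] [455 114  14  13 123] [ 0.707 -0.414  0.018]
red [235.  142.3] [233 139   5   7  31] [0.656 0.112 0.018]
red [254.6 143.5] [253 141   4   6  22] [0.653 0.067 0.018]
red [156.4 246.3] [151 241  12  12 103] [0.417 0.286 0.018]
red [183.4 246.2] [178 241  12  11  93] [0.417 0.225 0.018]
red [169.7 248.3] [164 243  12  12 102] [0.412 0.256 0.018]
red [121.4 253.9] [113 246  18  17 125] [0.4   0.364 0.018]
red [183.2 262.4] [178 257  11  12  96] [0.38  0.225 0.018]
red [162.5 263.3] [150 258  26  12 207] [0.379 0.271 0.018]
blue [274.8 206.2] [17 13 16  7 86] [0.492 0.018 0.125]
```

View pics/c1.png

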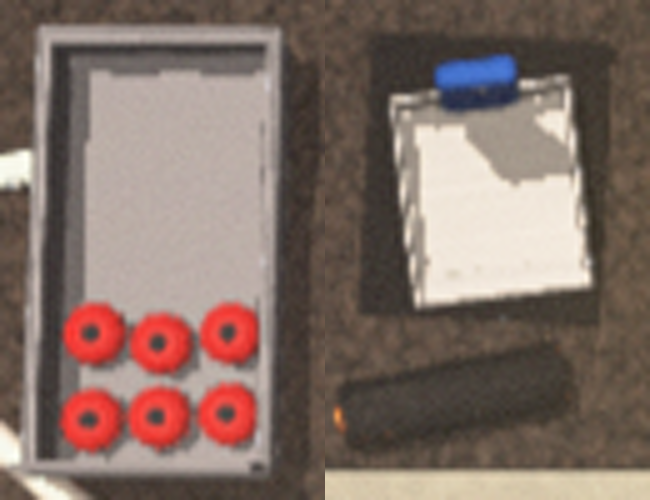

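View pics/c2.png

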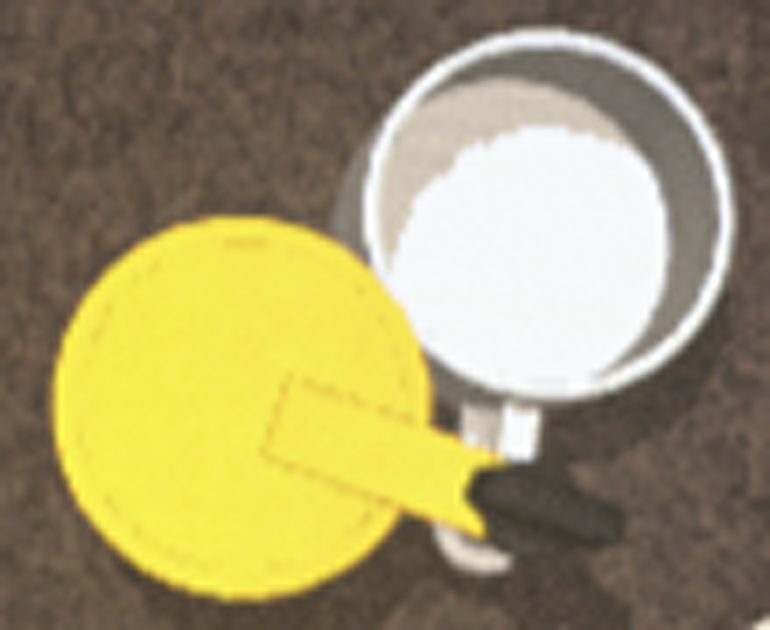

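The crops show all six plugs lying in two rows in the lower half of the bin. The scoop stands slightly turned, with its handle top at (275.4,206.6). The pot rim is centred at (388.6,210.6), the cover at (344.6,238.1) and the wing near (388,252.6).

```bash
python3 - <<'E'
from h import *
b=lambda u,v,z:back('top',u,v,z)[:2].round(4)
print('bin +x',b(145.6,185.2,.042),b(194.6,185.6,.042),'-x',b(142.4,274,.072),b(192,274.4,.072))
print('handle',b(275.4,206.6,.129),'lip',b(263.4,253.2,.024),b(298.6,249.4,.024),'back',b(258.6,211.6,.044),b(293.6,208,.044))
print('mat',b(254.4,199.6,.004),b(302.6,201,.004),b(252,254.4,.004),b(300,256.4,.004))
p=b(388.6,210.6,.075);c=b(344.6,238.1,.082);w=b(387.9,252.6,.12);print('pot',p,'cover',c,'wing',w)
print('wing ends',b(310+470/7,180+480/7,.12),b(310+625/7,180+530/7,.12), np.linalg.norm(p-c))
im=cv2.imread('pics/scene0.png')
# scene checks: plug blobs, projections
for n,X in dict(handle=(.49,.018,.129),pot=(*p,.075),cov=(*c,.082),wing=(*w,.12)).items():print(n,np.round(proj('scene',X),1))
print([ (c,s[2:]) for c,s in blobs(im[170:225,250:290],blue)])
print([ (c,s) for c,s in blobs(im,lambda h,s,v:(h>22)&(h<35)&(s>150)&(v>150),200)])
print(Ro.from_quat(read_state()['tcp_rot']).as_matrix().round(3))
E
```

```text
bin +x [0.5516 0.308 ] [0.5504 0.1987] -x [0.355 0.3  ] [0.3537 0.1947]
handle [0.4909 0.0163] lip [0.4001 0.0454] [ 0.4083 -0.0332] back [0.4912 0.0554] [ 0.499  -0.0222]
mat [0.524  0.0673] [ 0.5204 -0.0436] [0.3983 0.0721] [ 0.3935 -0.0368]
pot [ 0.4887 -0.2267] cover [ 0.4292 -0.1299] wing [ 0.3965 -0.2136]
wing ends [ 0.4048 -0.1918] [ 0.3901 -0.2368] 0.11362433718178516
handle [268.3 182.8]
pot [333.6 262.1]
cov [281.7 243.6]
wing [291.8 257.6]
[(array([19.1, 27.6]), array([ 11,  34, 315], dtype=int32))]
[(array([281.2, 244.7]), array([ 254,  227,   56,   42, 1518], dtype=int32)), (array([439.3, 408.3]), array([425, 399,  30,  21, 437], dtype=int32))]
[[-0.955  0.296 -0.   ]
 [ 0.296  0.955 -0.001]
 [ 0.    -0.001 -1.   ]]
```

```bash
cat >> h.py <<'E'
def pose(yaw,tilt=0):
    c,s=np.cos(yaw),np.sin(yaw)
    return Ro.from_matrix(np.array([[-s,c,0],[c,s,0],[0,0,-1]]).T)*Ro.from_rotvec([tilt,0,0])
def go(p,yaw,tilt=0,st=None):
    st=st or read_state();R0=Ro.from_quat(st['tcp_rot']);d=np.array(p)-st['ee_pos']
    s=R0.inv().apply(d);w=(R0.inv()*pose(yaw,tilt)).as_rotvec()
    print('t',round(st['t'],2),'ee',np.round(st['ee_pos'],4),'shares',(s/.5).round(4),(w/2).round(4),'rows',np.linalg.norm(d)/.05,np.linalg.norm(w)/.15)
def scoop_tcp(o,yaw,tilt=0):
    "TCP for scoop origin o (grip at 29,0,98; TCP 19 mm beyond grip)"
    R=Ro.from_euler('ZY',[yaw,tilt]);return np.array(o)+R.apply([.029,0,.079])
E
python3 - <<'E'
from h import *
go([.489,.0157,.2],.105)
bc=np.array([.4525,.2505,0]);R=Ro.from_euler('z',.015)
def draw(im,n,x0,y0,k,pts,col):
    q=[((np.array(proj(n,p))-[x0,y0])*k).astype(int) for p in pts];cv2.polylines(im,[np.array(q)],True,col,1)
out=[]
for n,x0,y0,w,h,k in(('top',138,176,65,105,5.5),('scene',155,150,105,70,4)):
    im=cv2.imread(f'pics/{n}0.png')[y0:y0+h,x0:x0+w];im=cv2.resize(im,None,fx=k,fy=k,interpolation=cv2.INTER_CUBIC)
    B=lambda l:[bc+R.apply(np.array(p)/1000) for p in l]
    draw(im,n,x0,y0,k,B([(97,52,42),(97,-52,42),(-97,-52,42),(-97,52,42)]),(0,255,0))
    draw(im,n,x0,y0,k,B([(-97,-52,72),(-97,52,72),(-93,52,72),(-93,-52,72)]),(255,255,0))
    draw(im,n,x0,y0,k,B([(93,48,4),(93,-48,4),(-93,-48,4),(-93,48,4)]),(0,0,255))
    out.append(im)
H=max(i.shape[0] for i in out)
cv2.imwrite('pics/ov.png',np.hstack([cv2.copyMakeBorder(i,0,H-i.shape[0],0,0,0) for i in out]))
E
```

```text
t 0.1 ee [0.185  0.5965 0.222 ] shares [-0.9249 -0.9291  0.0452] [-6.000e-04  4.000e-04  5.825e-01] rows 13.117601076511352 7.766537804446376
```

View pics/ov.png

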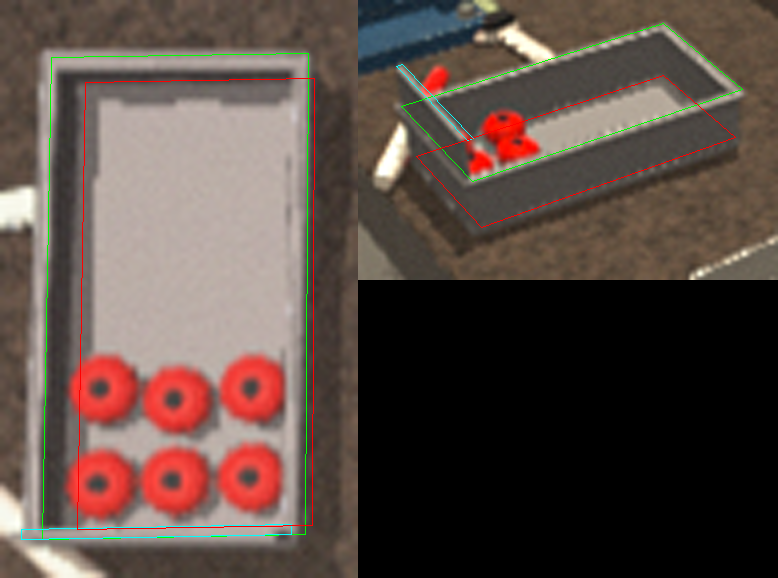

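The model's bin outline lies about 2 mm off in y and 0.01 rad off in yaw. I'll take the bin centre as (0.4535,0.2525) with yaw 0.025. Now I move over the scoop.

>>> arm_command(motion="-.925 -.929 .045 0 0 .5825 1;-.925 -.929 .045 0 0 .5825 1;-.925 -.929 .045 0 0 .5825 1;-.925 -.929 .045 0 0 .5825 1;-.925 -.929 .045 0 0 .5825 1;-.925 -.929 .045 0 0 .5825 1;-.925 -.929 .045 0 0 .5825 1;-.925 -.929 .045 0 0 .5825 1", squeeze=55)

```text
t: 0.9
ee_pos: [0.371, 0.2409, 0.2089]
tcp_rot: [0.671, 0.741, 0.0, 0.0]
wrist_force: [1.2, 0.6, 0.4]
width: 0.0878
finger_force: 0.0
```

```bash
python3 - <<'E'
from h import *
s=read_state();print(s['q'].round(4) if hasattr(s['q'],'round') else s['q']);go([.489,.0157,.2],.105)
E
```

```text
[ 0.549   0.172   2.0298 -0.      0.9396  0.4494]
t 0.9 ee [0.371  0.2409 0.2089] shares [-0.4717  0.19    0.0178] [ 0.0001 -0.     -0.0027] rows 5.088183900088025 0.035762064308025976
```

>>> arm_command(motion="-.471 .19 .018 0 0 0 1;-.471 .19 .018 0 0 0 1;-.471 .19 .018 0 0 0 1;-.471 .19 .018 0 0 0 1;-.471 .19 .018 0 0 0 1;-.471 .19 .018 0 0 0 1;-.471 .19 .018 0 0 0 1")

```text
t: 1.6
ee_pos: [0.4897, 0.0174, 0.1995]
tcp_rot: [0.67, 0.742, -0.0, -0.0]
wrist_force: [0.1, 0.2, -0.1]
width: 0.0879
finger_force: 0.0
```

```bash
python3 - <<'E'
from h import *
s=read_state();im=read_camera('wrist');cv2.imwrite('pics/w0.png',im)
go([.489,.0157,.083],.105,st=s)
# fisheye back-projection of blue blob at z=.129
c=calibration('wrist');H=np.array(c['hand_eye']);R=Ro.from_quat(s['tcp_rot'])
for b,st in blobs(im,blue,80):
    x=np.array([b[0]-c['cx'],b[1]-c['cy']]);r=np.linalg.norm(x);th=r/c['fx'];d=np.r_[x/r*np.sin(th),np.cos(th)]
    d=R.apply(H[:3,:3]@d);o=R.apply(H[:3,3])+s['ee_pos'];print(b,st[:4],st[4],(o+d*(.129-o[2])/d[2]).round(4))
E
```

```text
t 1.6 ee [0.4897 0.0174 0.1995] shares [-0.0034 -0.0015  0.233 ] [-0.0005 -0.0001 -0.0016] rows 2.3305135941822193 0.022045035802994675
[287.1 212.6] [280 183  16  58] 815 [0.4899 0.0245 0.129 ]
```

View pics/w0.png

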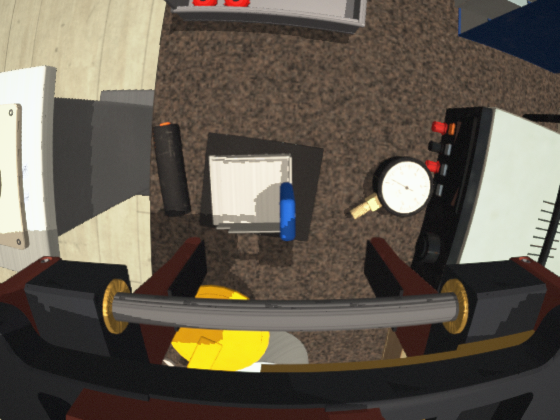

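The wrist view shows the handle edge-on at about (288,224), between the fingers and clear of them. Its x is 0.490, which agrees with the top camera. I'll descend and grip.

>>> arm_command(motion="-.002 -.001 .233 0 0 0 1;-.002 -.001 .233 0 0 0 1;-.002 -.001 .233 0 0 0 1;-.002 -.001 .233 0 0 0 0;-.002 -.001 .233 0 0 0 0;-.002 -.001 .233 0 0 0 0;-.002 -.001 .233 0 0 0 0;-.002 -.001 .233 0 0 0 0")

```text
t: 2.45
ee_pos: [0.4901, 0.0176, 0.0846]
tcp_rot: [0.669, 0.743, 0.001, 0.001]
wrist_force: [0.5, -1.5, -0.3]
width: 0.051
finger_force: 0.0
```

```bash
python3 - <<'E'
from h import *
s=read_state();print(s['width'],s['finger_force'],s['wrist_force'])
go([.489,.0157,.19],.105)
# target: over bin empty half: lip ~ x=-15mm of bin frame => origin at +40
R=Ro.from_euler('z',.025);bc=np.array([.4535,.2525,0])
for bx in(.045,-.038):
  o=bc+R.apply([bx,0,.004]);p=scoop_tcp(o,.025);print(bx,o,p.round(4));go([*p[:2],.19],.025)
E
```

```text
0.05100452003760371 0.0 [ 0.52176749 -1.45017451 -0.27759252]
t 2.45 ee [0.4901 0.0176 0.0846] shares [-0.0037 -0.0022 -0.2108] [0.0011 0.0001 0.0001] rows 2.1082596979322346 0.015258880884906883
0.045 [0.49848594 0.25362488 0.004     ] [0.5275 0.2543 0.083 ]
t 2.45 ee [0.4901 0.0176 0.0846] shares [ 0.4629  0.1244 -0.2106] [0.0011 0.0001 0.0401] rows 5.235619077535661 0.5346880901509445
-0.038 [0.41551187 0.2515501  0.004     ] [0.4445 0.2523 0.083 ]
t 2.45 ee [0.4901 0.0176 0.0846] shares [ 0.4762 -0.041  -0.211 ] [0.0011 0.0001 0.0401] rows 5.224606664099001 0.5346880901509445
```

>>> arm_command(motion="0 0 0 0 0 0 0;0 0 0 0 0 0 0;0 0 0 0 0 0 0;0 0 0 0 0 0 0;0 0 0 0 0 0 0")

```text
t: 2.95
ee_pos: [0.4893, 0.0174, 0.0835]
tcp_rot: [0.669, 0.743, -0.0, -0.0]
wrist_force: [-3.3, -1.6, 15.5]
width: 0.0123
finger_force: 55.0
```

>>> arm_command(motion="0 0 -.22 0 0 0 0;0 0 -.22 0 0 0 0;0 0 -.22 0 0 0 0;0 0 -.22 0 0 0 0")

```text
t: 3.35
ee_pos: [0.4905, 0.0175, 0.1951]
tcp_rot: [0.669, 0.743, 0.001, 0.002]
wrist_force: [-0.8, 0.5, -1.8]
width: 0.0116
finger_force: 55.0
```

```bash
python3 - <<'E'
from h import *
s=read_state();print(s['width'],s['finger_force'],s['wrist_force'])
go([.5275,.2543,.19],.025)
E
```

```text
0.011596772676226188 54.997286796569824 [-0.76206207  0.45637966 -1.81717186]
t 3.35 ee [0.4905 0.0175 0.1951] shares [0.4633 0.1231 0.0105] [0.0021 0.0001 0.04  ] rows 4.794734242061438 0.5337633859404571
```

>>> arm_command(motion=".463 .123 .005 0 0 .04 0;.463 .123 .005 0 0 .04 0;.463 .123 .005 0 0 .04 0;.463 .123 .005 0 0 .04 0;.463 .123 .005 0 0 .04 0;.463 .123 .005 0 0 .04 0;.463 .123 .005 0 0 .04 0")

```text
t: 4.05
ee_pos: [0.5247, 0.2541, 0.1883]
tcp_rot: [0.698, 0.717, -0.002, -0.001]
wrist_force: [-0.7, -0.3, -2.2]
width: 0.0119
finger_force: 55.0
```

```bash
python3 - <<'E'
from h import *
s=read_state();im=read_camera('wrist');t=read_camera('top');cr=cv2.resize(t[160:290,130:230],None,fx=3.2,fy=3.2,interpolation=cv2.INTER_CUBIC)
o=np.zeros((420,800,3),np.uint8);o[:416,:320]=cr;o[:360,320:]=cv2.resize(im,(480,360));cv2.imwrite('pics/a1.png',o)
go([.5275,.2543,.083],.025,st=s)
E
```

```text
t 4.05 ee [0.5247 0.2541 0.1883] shares [0.0007 0.0064 0.2107] [-0.002  0.001  0.001] rows 2.1076334090222444 0.03234553372462355
```

View pics/a1.png

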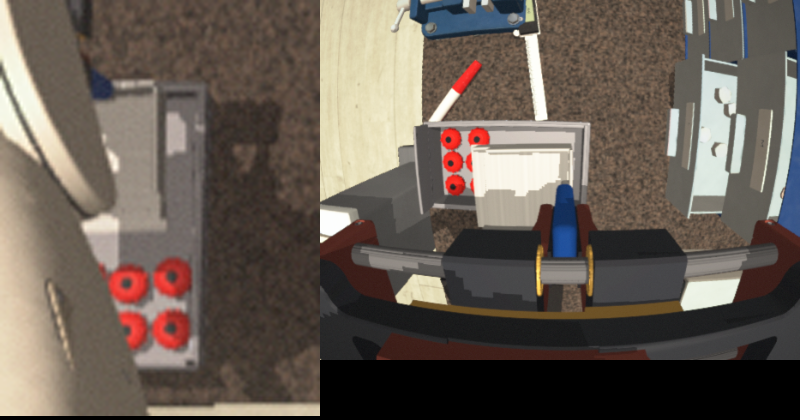

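```bash
cat >> h.py <<'E'
def wback(s,u,v,z):
    c=calibration('wrist');H=np.array(c['hand_eye']);R=Ro.from_quat(s['tcp_rot'])
    x=np.array([u-c['cx'],v-c['cy']]);r=np.linalg.norm(x);th=r/c['fx'];d=np.r_[x/r*np.sin(th),np.cos(th)]
    d=R.apply(H[:3,:3]@d);o=R.apply(H[:3,3])+s['ee_pos'];return (o+d*(z-o[2])/d[2]).round(4)
E
python3 - <<'E'
from h import *
s=read_state();k=560/480
for n,u,v,z in(('+x+y',590,122,.042),('-x+y',416,122,.072),('-x-y',418,206,.072),('+x+y in',583,130,.042)):print(n,wback(s,(u-320)*k,v*k,z))
print('scoop lip L,R(top 20mm)',wback(s,(473-320)*k,146*k,.188-.079+.02),wback(s,(478-320)*k,226*k,.188-.079+.02))
print('expect lip',s['ee_pos']-[.084,-.04,0])
E
```

```text
+x+y [0.551  0.3081 0.042 ]
-x+y [0.3599 0.311  0.072 ]
-x-y [0.3524 0.2132 0.072 ]
+x+y in [0.5436 0.2989 0.042 ]
scoop lip L,R(top 20mm) [0.4475 0.2917 0.129 ] [0.4473 0.2196 0.129 ]
expect lip [0.44109407 0.29275138 0.18925212]
```

>>> arm_command(motion=".002 .006 .18 0 0 0 0;.002 .006 .18 0 0 0 0;.002 .006 .18 0 0 0 0;.002 .006 .2 0 0 0 0;.002 .006 .209 0 0 0 0;.002 .006 .209 0 0 0 0")

```text
t: 4.75
ee_pos: [0.5299, 0.2552, 0.0875]
tcp_rot: [0.698, 0.716, 0.001, 0.0]
wrist_force: [0.3, -0.0, -1.6]
width: 0.0122
finger_force: 55.0
```

```bash
python3 - <<'E'
from h import *
s=read_state();print(s['wrist_force'],s['tcp_rot'])
go([.4445,.253,.0832],.025,st=s)
E
```

```text
[ 0.26083848 -0.01686063 -1.59492266] [6.98372009e-01 7.15734554e-01 7.10214367e-04 2.86100542e-04]
t 4.75 ee [0.5299 0.2552 0.0875] shares [-0.0002 -0.1709  0.0083] [ 0.0007 -0.0003 -0.0002] rows 1.7105805392383544 0.010631365454338272
```

>>> arm_command(motion="0 0 .008 0 0 0 0;0 0 .008 0 0 0 0;0 0 .008 0 0 0 0")

```text
t: 5.05
ee_pos: [0.5303, 0.2558, 0.0845]
tcp_rot: [0.698, 0.716, 0.001, 0.0]
wrist_force: [0.0, -0.8, 7.5]
width: 0.0116
finger_force: 55.0
```

>>> arm_command(motion="0 -.03 0 0 0 0 0;0 -.05 0 0 0 0 0;0 -.07 0 0 0 0 0;0 -.09 0 0 0 0 0;0 -.11 0 0 0 0 0;0 -.13 0 0 0 0 0;0 -.15 0 0 0 0 0;0 -.15 0 0 0 0 0")

```text
t: 5.85
ee_pos: [0.4573, 0.255, 0.0851]
tcp_rot: [0.698, 0.716, 0.004, 0.002]
wrist_force: [5.9, -0.1, 8.5]
width: 0.0115
finger_force: 55.0
```

```bash
python3 - <<'E'
from h import *
s=read_state();im=read_camera('wrist');k=1.4
print(s['ee_pos'],s['wrist_force'],s['tcp_rot'])
cv2.imwrite('pics/a2.png',im[60:300,20:480])
for b,st in blobs(im,red,60):print(b,st,wback(s,*b,.024))
E
```

```text
[0.45728972 0.25496152 0.08514184] [ 5.87612348 -0.12182059  8.53298609] [0.6979674  0.71611679 0.00399054 0.00152736]
[207.6  74.4] [ 181   46   53   58 1165] [0.4014 0.3615 0.024 ]
[267.  167.7] [ 243  145   48   47 1499] [0.4437 0.2964 0.024 ]
[190.3 216.1] [ 155  170   80   98 4307] [0.3877 0.2604 0.024 ]
```

View pics/a2.png

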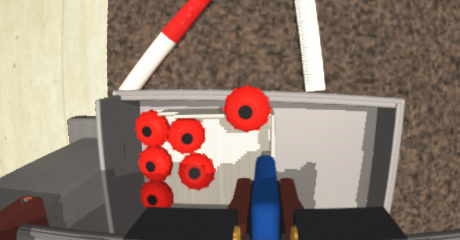

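One plug at crop (247,108) has ridden up high near the scoop's left wall. The other five are in or ahead of the scoop. I'll work out where the high one is before going on.

```bash
python3 - <<'E'
from h import *
s=read_state()
for z in(.024,.04,.05,.06,.07):print(z,wback(s,267,168,z),'diam',np.linalg.norm(wback(s,267,144.5,z)-wback(s,267,191.5,z)),np.linalg.norm(wback(s,243.5,168,z)-wback(s,290.5,168,z)))
print('bin edge z.042 outer/inner near',[wback(s,267,v,.042) for v in(152,158,163)],'wall +x corner',wback(s,20+403,60+98,.042))
print('lip-left wall top', wback(s,20+272,60+113,.037))
im=cv2.imread('pics/a2.png');cv2.imwrite('pics/a3.png',cv2.resize(im[75:225,90:310],None,fx=3.6,fy=3.6,interpolation=cv2.INTER_CUBIC))
E
```

```text
0.024 [0.4438 0.2962 0.024 ] diam 0.032803810754240124 0.03250553798970265
0.04 [0.4445 0.2983 0.04  ] diam 0.030502622838044627 0.03010597947252341
0.05 [0.445  0.2996 0.05  ] diam 0.029004310024546377 0.0287062710918712
0.06 [0.4454 0.3008 0.06  ] diam 0.02740291955248568 0.027204595200076037
0.07 [0.4459 0.3021 0.07  ] diam 0.026003076741032038 0.025804844506410022
bin edge z.042 outer/inner near [array([0.4444, 0.3087, 0.042 ]), array([0.4445, 0.3049, 0.042 ]), array([0.4445, 0.3017, 0.042 ])] wall +x corner [0.5484 0.3094 0.042 ]
lip-left wall top [0.4607 0.295  0.037 ]
```

View pics/a3.png

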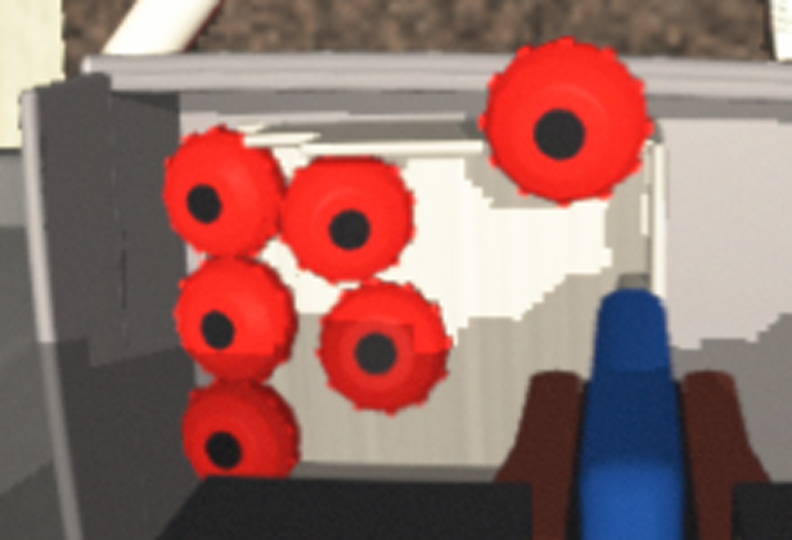

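The plug straddles the scoop's rim and the bin's rim, with its centre at about (0.445,0.300). Lifting now could throw it out of the bin. I'll draw the scoop back slowly so it drops inside, then push again.

>>> arm_command(motion="0 .015 0 0 0 0 0;0 .03 0 0 0 0 0;0 .045 0 0 0 0 0;0 .06 0 0 0 0 0;0 .075 0 0 0 0 0;0 .09 0 0 0 0 0;0 .105 0 0 0 0 0;0 .105 0 0 0 0 0")

```text
t: 6.7
ee_pos: [0.5076, 0.2552, 0.0843]
tcp_rot: [0.698, 0.716, 0.001, -0.0]
wrist_force: [-0.6, -0.4, 12.5]
width: 0.0116
finger_force: 55.0
```

```bash
python3 - <<'E'
from h import *
s=read_state();im=read_camera('wrist')
print(s['ee_pos'],s['wrist_force'])
cv2.imwrite('pics/a4.png',im[60:300,20:480])
for b,st in blobs(im,red,60):print(b,st,wback(s,*b,.024),wback(s,*b,.05)[:2])
E
```

```text
[0.50760334 0.25519784 0.08427712] [-0.63646856 -0.40530084 12.46835606]
[145.4  78.5] [ 122   50   48   57 1059] [0.4048 0.3616 0.024 ] [0.4166 0.3574]
[124.7 219.8] [ 105  171   37  100 2287] [0.3826 0.2562 0.024 ] [0.397  0.2643]
[202.4 193.9] [184 178  37  35 904] [0.4476 0.2774 0.024 ] [0.4544 0.283 ]
[261.8 193.1] [242 178  40  34 956] [0.4902 0.2787 0.024 ] [0.492  0.2842]
[213.2 231.2] [195 214  37  37 907] [0.4546 0.2497 0.024 ] [0.4606 0.2586]
```

The stray plug fell into the scoop, which now holds three plugs, at x of about 0.448, 0.455 and 0.490. That's enough, so I'll tilt back and lift.

>>> arm_command(motion="0 .011 -.006 .04 0 0 0;0 .022 -.012 .08 0 0 0;0 .034 -.016 .12 0 0 0;0 .045 -.02 .15 0 0 0;0 .055 -.024 .18 0 0 0;0 .055 -.06 .18 0 0 0;0 .055 -.1 .18 0 0 0;0 .055 -.14 .18 0 0 0")

```text
t: 7.55
ee_pos: [0.5337, 0.2554, 0.154]
tcp_rot: [0.687, 0.704, -0.128, -0.125]
wrist_force: [-0.0, 0.5, -1.5]
width: 0.0119
finger_force: 55.0
```

```bash
python3 - <<'E'
from h import *
s=read_state();im=read_camera('wrist')
print(s['ee_pos'],s['wrist_force'],s['q'])
o=np.vstack([cv2.imread('pics/a4.png'),im[60:300,20:480]]);cv2.imwrite('pics/a5.png',o)
for b,st in blobs(im,red,60):print(b,st)
E
```

```text
[0.53370831 0.25536744 0.15400163] [-0.0140737   0.54420322 -1.4560774 ] [0.3648434  0.61807917 1.52408335 0.12045291 1.34112    0.2920301 ]
[215.8  88.4] [199  68  34  41 570]
[197.  162.1] [186 155  23  14 237]
[251.9 193.4] [ 214  178   76   35 1909]
[263.8 225.3] [252 213  27  29 434]
[433.  352.5] [424 347  18  14 172]
```

View pics/a5.png

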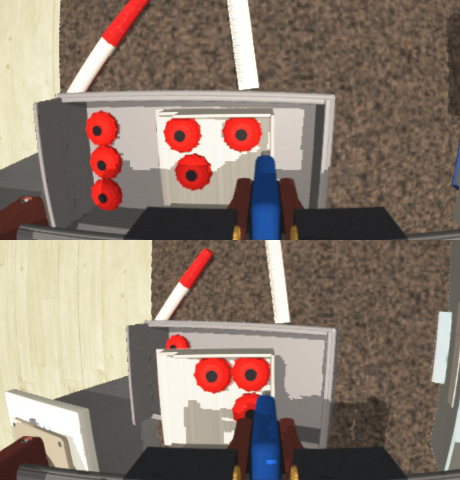

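The picture shows three plugs at the back of the lifted scoop and the others still in the bin. Next I plan the pour, checking the arm's pitch range with a planar fit of its geometry.

```bash
cat >> h.py <<'E'
def lip_tcp(lip,yaw,phi):
    "TCP for lip point, scoop yaw, phi = lip-down tilt; tool tilt = -phi"
    return np.array(lip)+Ro.from_euler('ZY',[yaw,-phi]).apply([.084,0,.078])
E
python3 - <<'E'
from h import *
from scipy.optimize import least_squares
s=read_state()
D=[([.423,1.63,1.089],.6245,.222),([.172,2.0298,.9396],.4423,.2089),([.618,1.524,1.341],np.hypot(*s['ee_pos'][:2]),s['ee_pos'][2])]
def fk(p,q):
    h,L1,L2,d,r0=p;a,b,c=q[0],q[0]+q[1],sum(q)
    return r0+L1*np.sin(a)+L2*np.sin(b)+d*np.sin(c),h+L1*np.cos(a)+L2*np.cos(b)+d*np.cos(c)
f=lambda p:np.ravel([np.subtract(fk(p,q),(r,z)) for q,r,z in D])
r=least_squares(f,[.4,.45,.4,.3,0]);print(r.x.round(3),r.fun.round(4))
pot=np.array([.4887,-.2267]);yaw=-.435;u=np.array([np.cos(yaw),np.sin(yaw)])
for phi,lz,off in((-.35,.14,.015),(0,.092,.015),(.4,.09,.015),(.8,.09,.015),(1.0,.09,.015)):
    T=lip_tcp([*(pot+off*u),lz],yaw,phi);R=np.hypot(T[0],T[1])
    S=np.pi-phi
    g=lambda q:np.subtract(fk(r.x,[q[0],q[1],S-q[0]-q[1]]),(R,T[2]))
    k=least_squares(g,[.3,1.7]);q=k.x;print(phi,T.round(4),R.round(3),q.round(3),(S-q.sum()).round(3),k.cost)
go([.5337,.2554,.24],.025,.35);go(lip_tcp([*(pot+.015*u),.16],yaw,-.35),yaw,.35)
E
```

```text
[ 0.226  0.596  0.458  0.331 -0.027] [-0.0014  0.0034  0.0024  0.0024 -0.001  -0.0059]
-0.35 [ 0.5981 -0.2775  0.1845] 0.659 [0.696 1.296] 1.5 4.238457163127239e-22
0 [ 0.5785 -0.2684  0.17  ] 0.638 [0.491 1.657] 0.994 5.0017186319459115e-17
0.4 [ 0.5449 -0.2528  0.1946] 0.601 [0.262 2.028] 0.452 7.622098866505812e-29
0.8 [ 0.5046 -0.2341  0.2046] 0.556 [0.15  2.397] -0.206 4.0272341747197506e-19
1.0 [ 0.4839 -0.2245  0.2028] 0.533 [0.2   2.577] -0.636 1.5515066105587084e-25
t 7.6 ee [0.5353 0.2561 0.1575] shares [-0.0011 -0.0603 -0.1536] [-0.0023 -0.0008  0.0004] rows 1.6503302916669755 0.032516792147689905
t 7.6 ee [0.5353 0.2561 0.1575] shares [-1.07    0.0592 -0.1241] [-0.0024  0.0786  0.2163] rows 10.787784842983571 3.0686833460165954
```

>>> arm_command(motion="0 -.02 -.05 0 0 0 0;0 -.04 -.1 0 0 0 0;0 -.06 -.155 0 0 0 0;0 -.06 -.155 0 0 0 0")

```text
t: 8.0
ee_pos: [0.5349, 0.2563, 0.24]
tcp_rot: [0.687, 0.705, -0.124, -0.123]
wrist_force: [0.3, -0.1, -1.6]
width: 0.0116
finger_force: 55.0
```

```bash
python3 - <<'E'
from h import *
pot=np.array([.4887,-.2267])
T=lip_tcp([pot[0]+.015,pot[1],.19],0,-.35);print(T);go(T,0,.35)
E
```

```text
[ 0.60935334 -0.2267      0.23446766]
t 8.0 ee [0.5349 0.2563 0.24  ] shares [-0.9694  0.1197 -0.0349] [-0.001   0.0031  0.0124] rows 9.774232249942013 0.17037708278237443
```

>>> arm_command(motion="-.05 .006 -.002 0 0 .001 0;-.12 .015 -.004 0 0 .002 0;-.2 .025 -.007 0 .001 .003 0;-.28 .035 -.01 0 .001 .004 0;-.36 .044 -.013 0 .001 .005 0;-.44 .054 -.016 0 .001 .006 0;-.52 .064 -.019 0 .002 .007 0;-.6 .074 -.022 0 .002 .008 0")

```text
t: 8.8
ee_pos: [0.5787, -0.0449, 0.2318]
tcp_rot: [0.693, 0.699, -0.128, -0.126]
wrist_force: [1.7, 0.6, -1.5]
width: 0.0117
finger_force: 55.0
```

>>> arm_command(motion="-.08 .01 -.003 0 0 .001 0;-.16 .02 -.006 0 .001 .002 0;-.23 .03 -.008 0 .001 .003 0;-.29 .037 -.01 0 .001 .004 0;-.34 .042 -.012 0 .001 .005 0;-.37 .046 -.013 0 .001 .005 0;-.37 .046 -.013 0 .001 .005 0")

```text
t: 9.5
ee_pos: [0.6044, -0.2296, 0.2302]
tcp_rot: [0.697, 0.694, -0.128, -0.126]
wrist_force: [0.1, 0.4, -2.4]
width: 0.0118
finger_force: 55.0
```

```bash
python3 - <<'E'
from h import *
s=read_state();print(s['q'].round(3) if hasattr(s['q'],'round') else s['q'])
pot=np.array([.4887,-.2267])
for phi,lz in((-.35,.19),(-.35,.14),(-.1,.11),(0.05,.095)):
  go(lip_tcp([pot[0]+.015,pot[1],lz],0,phi),0,-phi,st=s)
im=read_camera('wrist');t=read_camera('top')
for b,st in blobs(im,red,60):print('w',b,st)
for b,st in blobs(t,red,30):print('t',b,st)
E
```

```text
[-0.326  0.62   1.328 -0.115  1.536 -0.298]
t 9.5 ee [ 0.6044 -0.2296  0.2302] shares [ 0.0058  0.0063 -0.0115] [-0.0052  0.0011 -0.0021] rows 0.14331491817756065 0.07639874060772357
t 9.5 ee [ 0.6044 -0.2296  0.2302] shares [0.0061 0.0416 0.0821] [-0.0052  0.0011 -0.0021] rows 0.9217995238610146 0.07639874060772357
t 9.5 ee [ 0.6044 -0.2296  0.2302] shares [0.0061 0.0185 0.1019] [-0.1302  0.0014 -0.0019] rows 1.0378952084637718 1.736595023809399
t 9.5 ee [ 0.6044 -0.2296  0.2302] shares [ 0.006  -0.0013  0.1139] [-0.2052  0.0015 -0.0018] rows 1.1410409561787376 2.7364903231846345
w [386.   26.1] [384  20   5  15  63]
w [252.5 198. ] [ 215  178   75   43 2004]
w [263.7 228.2] [252 216  24  28 374]
t [235.  142.4] [233 139   5   7  30]
t [121.5 254.1] [113 246  18  17 127]
t [171.1 263.8] [153 258  36  13 290]
```

Wrist and top views agree: three plugs are still in the scoop and three in the bin. I'll lower and level the scoop over the pot.

>>> arm_command(motion=".006 .04 .08 0 0 0 0;.006 .034 .09 -.04 0 0 0;.006 .025 .097 -.09 0 0 0;.006 .018 .102 -.13 .001 -.002 0;.006 .01 .108 -.165 .001 -.002 0;.006 -.001 .113 -.205 .001 -.002 0;.006 -.001 .113 -.205 .001 -.002 0")

```text
t: 10.3
ee_pos: [0.5818, -0.2235, 0.1784]
tcp_rot: [0.706, 0.708, 0.017, 0.017]
wrist_force: [-0.2, 0.7, -1.6]
width: 0.0118
finger_force: 55.0
```

```bash
python3 - <<'E'
from h import *
s=read_state();print(s['wrist_force'],s['q'])
pot=np.array([.4887,-.2267])
for phi in(.05,.2,.35,.5,.65,.8):
  go(lip_tcp([pot[0]+.015,pot[1],.092],0,phi),0,-phi,st=s)
E
```

```text
[-0.2356914   0.65013815 -1.55372614] [-0.39541434  0.45309789  1.69903024  0.02362919  0.9450476  -0.41160818]
t 10.3 ee [ 0.5818 -0.2235  0.1784] shares [-0.0064  0.0034  0.0087] [-0.0008 -0.0003  0.0014] rows 0.1130958147781789 0.021306579382503566
t 10.3 ee [ 0.5818 -0.2235  0.1784] shares [-0.0063 -0.0218 -0.0146] [-0.0758 -0.0004  0.0014] rows 0.27019955608571866 1.0102607230910272
t 10.3 ee [ 0.5818 -0.2235  0.1784] shares [-0.0062 -0.0503 -0.0339] [-0.1508 -0.0005  0.0013] rows 0.6094729711228325 2.0101736647669526
t 10.3 ee [ 0.5818 -0.2235  0.1784] shares [-0.0061 -0.0813 -0.0487] [-0.2258 -0.0006  0.0013] rows 0.9494401709302439 3.0101442262759655
t 10.3 ee [ 0.5818 -0.2235  0.1784] shares [-0.006  -0.1141 -0.0588] [-0.3008 -0.0007  0.0013] rows 1.284929419749668 4.010129301505783
t 10.3 ee [ 0.5818 -0.2235  0.1784] shares [-0.0059 -0.1481 -0.0637] [-0.3758 -0.0008  0.0012] rows 1.6135190338516088 5.010120197794705
```

>>> arm_command(motion="-.003 -.01 -.002 -.04 0 0 0;-.004 -.022 -.014 -.075 0 0 0;-.005 -.035 -.024 -.113 0 0 0;-.006 -.05 -.034 -.15 0 0 0;-.006 -.066 -.042 -.19 0 0 0;-.006 -.081 -.048 -.226 0 0 0;-.006 -.098 -.054 -.263 0 0 0;-.006 -.114 -.058 -.3 0 0 0")

```text
t: 11.1
ee_pos: [0.5299, -0.2261, 0.2044]
tcp_rot: [0.67, 0.675, 0.221, 0.216]
wrist_force: [0.0, 0.6, -1.2]
width: 0.0113
finger_force: 55.0
```

```bash
python3 - <<'E'
from h import *
s=read_state();print(s['wrist_force'],s['q'],s['tcp_rot'])
pot=np.array([.4887,-.2267])
for phi in(.65,.8,.95):
  go(lip_tcp([pot[0]+.015,pot[1],.092],0,phi),0,-phi,st=s)
for n in('wrist','scene','top'):
  im=read_camera(n)
  for b,st in blobs(im,red,20):print(n,b,st)
E
```

```text
[ 0.03572452  0.59353075 -1.24474497] [-0.6096541   0.24488561  2.13258877  1.01020471  0.41662312 -1.48926272] [0.67021193 0.67480943 0.22054738 0.21634938]
t 11.1 ee [ 0.5299 -0.2261  0.2044] shares [-0.0011 -0.01   -0.0084] [-0.0109 -0.0039  0.0021] rows 0.13112569443830197 0.15706338021658767
t 11.1 ee [ 0.5299 -0.2261  0.2044] shares [-0.0008 -0.0357 -0.0312] [-0.0859 -0.004   0.0018] rows 0.4742785142279037 1.1471824090343279
t 11.1 ee [ 0.5299 -0.2261  0.2044] shares [-0.0005 -0.0645 -0.0499] [-0.1609 -0.0041  0.0015] rows 0.8157344809772973 2.146479231324129
wrist [299.1  38.7] [292  33  15  12 137]
wrist [120.9 176.9] [109 165  24  24 428]
wrist [102.6 204.2] [ 91 191  25  27 529]
wrist [113.7 238.1] [101 227  26  23 432]
wrist [ 37.3 287.9] [   0  258   67   67 1419]
scene [305.1 172.5] [289 162  29  17 101]
scene [334.9 167.4] [331 163   8  10  25]
scene [173.9 169.7] [171 167   7   7  32]
scene [322.8 179.8] [316 174  15  15  59]
scene [184.2 189.4] [182 184   7  10  32]
scene [320.2 273.4] [314 270  12   9  70]
scene [475.3 352.7] [467 346  17  15 179]
top [461.4 120.3] [455 114  14  13 124]
top [235.  142.5] [233 139   5   7  29]
top [254.5 143.9] [253 141   4   7  23]
top [367.7 212.6] [365 208   7  11  60]
top [381.9 228.8] [377 225  11   9  75]
top [121.4 254. ] [113 246  18  17 127]
top [171.  263.8] [153 258  36  13 294]
```

```bash
python3 - <<'E'
from h import *
s=read_state()
for u,v in((120.9,176.9),(102.6,204.2),(113.7,238.1),(37,288)):
    X=wback(s,u,v,.02);print(X,np.hypot(X[0]-.4887,X[1]+.2267).round(3))
print(back('top',367.7,212.6,.02),back('top',381.9,228.8,.02))
# lift straight up then level
print(s['ee_pos'])
E
```

```text
[ 0.4702 -0.1966  0.02  ] 0.035
[ 0.4495 -0.22    0.02  ] 0.04
[ 0.4559 -0.2547  0.02  ] 0.043
[ 0.3667 -0.2907  0.02  ] 0.138
[ 0.49114008 -0.19029829  0.02      ] [ 0.45425326 -0.22145225  0.02      ]
[ 0.52930152 -0.22646317  0.20357496]
```

All three plugs lie in the pot, within about 43 mm of its axis, and the scoop is empty. I'll raise and level it, then go back to the mat.

```bash
python3 - <<'E'
from h import *
s=read_state()
go([.56,-.2267,.26],0,-.1,st=s);go([.54,-.2267,.27],0,-.4,st=s)
E
```

```text
t 11.25 ee [ 0.5293 -0.2265  0.2036] shares [-0.0002  0.1157 -0.0558] [ 0.2617 -0.0036  0.0018] rows 1.2847159277144196 3.490211493495432
t 11.25 ee [ 0.5293 -0.2265  0.2036] shares [ 0.0001  0.0949 -0.0954] [ 0.1117 -0.0038  0.0012] rows 1.345629807702782 1.490748907288369
```

>>> arm_command(motion="0 .055 -.06 .04 0 0 0;0 .095 -.095 .11 -.004 .001 0;0 .105 -.075 .19 -.004 .001 0;0 .116 -.06 .26 -.004 .002 0;0 .116 -.06 .26 -.004 .002 0;0 .116 -.06 .26 -.004 .002 0")

```text
t: 11.85
ee_pos: [0.5629, -0.2288, 0.2646]
tcp_rot: [0.707, 0.705, 0.032, 0.04]
wrist_force: [0.9, 0.6, -2.6]
width: 0.0117
finger_force: 55.0
```

```bash
python3 - <<'E'
from h import *
s=read_state();print(s['q'])
go([.4895,.0172,.2],.105,0,st=s)
E
```

```text
[-0.42151614  0.30818293  1.70187982  0.03626727  1.03316804 -0.43593779]
t 11.85 ee [ 0.5629 -0.2288  0.2646] shares [ 0.4929 -0.1602  0.1077] [ 0.051   0.0086 -0.0538] rows 5.293761439189747 0.9948915793044143
```

>>> arm_command(motion=".493 -.16 .108 .051 .009 -.054 0;.493 -.16 .108 .051 .009 -.054 0;.493 -.16 .108 .051 .009 -.054 0;.493 -.16 .108 .051 .009 -.054 0;.493 -.16 .108 .051 .009 -.054 0;.493 -.16 .108 .051 .009 -.054 0;.493 -.16 .108 .051 .009 -.054 0;.493 -.16 .108 .051 .009 -.054 0")

```text
t: 12.65
ee_pos: [0.4868, 0.0185, 0.2]
tcp_rot: [0.668, 0.744, 0.004, -0.001]
wrist_force: [0.6, 0.2, -1.3]
width: 0.0118
finger_force: 55.0
```

```bash
python3 - <<'E'
from h import *
s=read_state();print(s['wrist_force'])
go([.4895,.0172,.087],.105,0,st=s)
E
```

```text
[ 0.62882004  0.17603353 -1.32973518]
t 12.65 ee [0.4868 0.0185 0.2   ] shares [-0.0045  0.0039  0.226 ] [ 0.0025 -0.003   0.0015] rows 2.2610170503865312 0.05617140854604154
```

>>> arm_command(motion="-.002 .002 .09 .002 0 0 0;-.002 .002 .18 .002 0 0 0;-.002 .002 .205 .002 0 0 0;-.002 .002 .215 .002 0 0 0;-.002 .002 .224 .002 0 0 0;-.002 .002 .23 .002 0 0 0;-.002 .002 .232 .002 0 0 0")

```text
t: 13.35
ee_pos: [0.4879, 0.019, 0.0846]
tcp_rot: [0.668, 0.744, 0.004, -0.002]
wrist_force: [0.9, -0.1, 9.2]
width: 0.0117
finger_force: 55.0
```

In contact with the mat, so I'll release slowly, rise, and check.

>>> arm_command(motion="0 0 -.002 0 0 0 1;0 0 -.002 0 0 0 1;0 0 -.002 0 0 0 1;0 0 -.002 0 0 0 1;0 0 -.002 0 0 0 1;0 0 -.002 0 0 0 1;0 0 -.002 0 0 0 1;0 0 -.002 0 0 0 1")

```text
t: 14.15
ee_pos: [0.4864, 0.0192, 0.0841]
tcp_rot: [0.668, 0.744, 0.003, -0.004]
wrist_force: [0.4, 0.3, -0.9]
width: 0.0725
finger_force: 0.0
```

>>> arm_command(motion="0 0 -.08 0 0 0 1;0 0 -.16 0 0 0 1;0 0 -.26 0 0 0 1;0 0 -.26 0 0 0 1")

```text
t: 14.55
ee_pos: [0.4906, 0.018, 0.22]
tcp_rot: [0.668, 0.744, 0.006, 0.001]
wrist_force: [-0.1, 0.0, -0.5]
width: 0.0877
finger_force: 0.0
```

```bash
python3 - <<'E'
from h import *
s=read_state();im=read_camera('wrist');print(s['ee_pos'],s['width'])
for b,st in blobs(im,blue,80):print(b,st,wback(s,*b,.129),wback(s,b[0],st[1]+st[3]-17,.129))
w=np.array([.3973,-.2162]);cy=1.23
for y in(cy,cy-np.pi): go([*w,.2],y)
print(s['q'])
E
```

```text
[0.49056639 0.01803956 0.2200476 ] 0.08765001626803447
[281.5 206.4] [275 180  14  52 676] [0.4873 0.025  0.129 ] [0.4881 0.0179 0.129 ]
t 14.6 ee [0.4889 0.018  0.2172] shares [-0.4464 -0.2326  0.0293] [ 0.0052 -0.0019 -0.5612] rows 5.041854314893309 7.482697817413055
t 14.6 ee [0.4889 0.018  0.2172] shares [-0.4464 -0.2326  0.0293] [-0.0022 -0.0059  1.0096] rows 5.041854314893309 13.4616594141334
[ 0.00688238  0.22494237  1.92884827  0.01075624  0.97832731 -0.10666946]
```

The scoop is back on the mat with its handle at (0.488,0.018). Now I go over the wing, with tool y across it at yaw of about -0.35.

```bash
python3 - <<'E'
from h import *
go([.397,-.215,.2],-.35)
E
```

```text
t 14.6 ee [0.4889 0.018  0.2172] shares [-0.4439 -0.2329  0.0293] [ 0.0022 -0.0048  0.2288] rows 5.02175357396212 3.0517124319322297
```

>>> arm_command(motion="-.444 -.233 .03 .002 -.004 .229 1;-.444 -.233 .03 .002 -.004 .229 1;-.444 -.233 .03 .002 -.004 .229 1;-.444 -.233 .03 .002 -.004 .229 1;-.444 -.233 .03 .002 -.004 .229 1;-.444 -.233 .03 .002 -.004 .229 1;-.444 -.233 .03 .002 -.004 .229 1")

```text
t: 15.3
ee_pos: [0.3934, -0.2155, 0.1959]
tcp_rot: [0.821, 0.572, -0.003, -0.004]
wrist_force: [-0.8, 0.3, 0.8]
width: 0.0877
finger_force: 0.0
```

```bash
python3 - <<'E'
from h import *
s=read_state();im=read_camera('wrist')
yel=lambda h,s,v:(h>22)&(h<35)&(s>150)&(v>120)
for b,st in blobs(im,yel,300):print('yel',b,st,wback(s,*b,.082))
t=read_camera('top')
for b,st in blobs(t,red,30):print('t',b,st)
for b,st in blobs(t[190:225,250:300],blue,20):print('blue',b+[250,190],st)
print('wing expected bearing: cover-dir from post')
# dark pixels at bar height around the post
c=calibration('wrist');H=np.array(c['hand_eye']);R=Ro.from_quat(s['tcp_rot'])
pts=[];g=cv2.cvtColor(im,cv2.COLOR_BGR2HSV)[...,2]
def wproj(X):
    p=np.linalg.inv(H)@np.r_[R.inv().apply(np.array(X)-s['ee_pos']),1];th=np.arctan2(np.hypot(p[0],p[1]),p[2]);a=np.arctan2(p[1],p[0]);return c['cx']+c['fx']*th*np.cos(a),c['cy']+c['fx']*th*np.sin(a)
A=1.22;d=np.array([np.cos(A),np.sin(A)]);n=np.array([-d[1],d[0]])
for a in(-.03,-.02,-.01,0,.01,.02,.03):
    row=[]
    for b in np.arange(-.03,.031,.004):
        u,v=wproj([*(np.array([.397,-.2155])+a*d+b*n),.12]);row.append(int(g[int(v),int(u)]) if 0<=v<420 and 0<=u<560 else -1)
    print(a,row)
go([.397,-.215,.092],-.35,st=s)
E
```

```text
yel [291.3 102.9] [  224    34   136   161 14717] [ 0.4275 -0.1326  0.082 ]
t [461.5 120.3] [455 114  14  13 123]
t [235.  142.3] [233 139   5   7  31]
t [368.9 212.1] [365 207   9  11  81]
t [381.7 216. ] [377 211  11  11  85]
t [381.9 228.8] [377 225  10   9  74]
t [121.4 253.9] [113 246  18  17 127]
t [171.1 263.8] [153 258  36  13 292]
blue [274.  207.7] [17 15 15  7 87]
wing expected bearing: cover-dir from post
-0.03 [86, 61, 44, 53, 58, 46, 46, 55, 72, 69, 95, 177, 156, 165, 132, 162]
-0.02 [62, 48, 59, 47, 51, 48, 46, 25, 30, 46, 62, 55, 109, 187, 157, 49]
-0.01 [87, 84, 58, 76, 43, 55, 27, 36, 34, 30, 50, 59, 77, 78, 85, 67]
0 [60, 57, 67, 84, 88, 40, 25, 39, 37, 20, 35, 48, 82, 75, 87, 70]
0.01 [64, 33, 60, 45, 63, 43, 25, 42, 38, 26, 46, 46, 81, 70, 71, 80]
0.02 [243, 149, 243, 245, 244, 237, 28, 28, 29, 57, 237, 54, 79, 83, 80, 78]
0.03 [224, 91, 152, 188, 244, 237, 238, 239, 239, 238, 236, 44, 82, 67, 78, 73]
t 15.3 ee [ 0.3934 -0.2155  0.1959] shares [0.0034 0.0084 0.2077] [-0.0046  0.     -0.0019] rows 2.0788438809437495 0.06668594364255637
```

The top camera shows three plugs in the pot, three in the bin and the scoop in place. The wrist pixels confirm the wing is centred at (0.397,-0.2155). I'll descend and grip it gently.

>>> arm_command(motion=".003 .006 .1 -.003 0 0 1;.003 .006 .18 -.003 0 0 1;.003 .006 .206 -.003 0 0 1;.003 .006 .206 -.003 0 0 1;.003 .006 .206 -.003 0 0 0;.003 .006 .206 -.003 0 0 0;.003 .006 .206 -.003 0 0 0;.003 .006 .206 -.003 0 0 0", squeeze=15)

```text
t: 16.2
ee_pos: [0.398, -0.2147, 0.0951]
tcp_rot: [0.819, 0.573, -0.0, 0.001]
wrist_force: [-0.2, -0.7, 0.5]
width: 0.0592
finger_force: 0.0
```

>>> arm_command(motion="0 0 0 0 0 0 0;0 0 0 0 0 0 0;0 0 0 0 0 0 0;0 0 0 0 0 0 0;0 0 0 0 0 0 0;0 0 0 0 0 0 0")

```text
t: 16.8
ee_pos: [0.3983, -0.2149, 0.0943]
tcp_rot: [0.82, 0.573, 0.0, 0.001]
wrist_force: [3.2, -0.9, -1.9]
width: 0.0138
finger_force: 15.0
```

```bash
python3 - <<'E'
from h import *
s=read_state();print(s['width'],s['wrist_force'],s['wrist_torque'],s['finger_force'],s['q'])
go([.397,-.2155,.093],-.35,st=s);go([.397,-.2155,.093],-1.69,st=s)
E
```

```text
0.013827793014611478 [ 3.15044299 -0.87500314 -1.85885082] [-0.20291105 -0.26580793 -0.01256742] 15.000985264778137 [-5.20694365e-01  3.89327813e-01  2.08736204e+00 -1.02191644e-03
  6.63246782e-01 -1.69254938e-01]
t 16.8 ee [ 0.3983 -0.2149  0.0943] shares [-0.002  -0.002   0.0026] [ 0.0008  0.0005 -0.0003] rows 0.038413562596190345 0.01254661589447186
t 16.8 ee [ 0.3983 -0.2149  0.0943] shares [-0.002  -0.002   0.0026] [ 9.000e-04 -1.000e-04  6.697e-01] rows 0.038413562596190345 8.929108741519252
```

Width 13.8 mm means the wing is held. I'll turn it clockwise in steps.

>>> arm_command(motion="0 0 0 0 0 .06 0;0 0 0 0 0 .12 0;0 0 0 0 0 .18 0;0 0 0 0 0 .24 0;0 0 0 0 0 .3 0;0 0 0 0 0 .36 0;0 0 0 0 0 .42 0;0 0 0 0 0 .48 0")

```text
t: 17.6
ee_pos: [0.3994, -0.2162, 0.0944]
tcp_rot: [0.992, 0.128, 0.001, 0.002]
wrist_force: [5.2, -8.2, -9.6]
width: 0.0138
finger_force: 15.0
```

>>> arm_command(motion="0 0 0 0 0 .05 0;0 0 0 0 0 .09 0;0 0 0 0 0 .13 0;0 0 0 0 0 .17 0;0 0 0 0 0 .19 0;0 0 0 0 0 .21 0;0 0 0 0 0 .21 0")

```text
t: 18.3
ee_pos: [0.3997, -0.2168, 0.0945]
tcp_rot: [0.997, -0.079, 0.002, 0.002]
wrist_force: [4.3, -10.3, -10.5]
width: 0.0145
finger_force: 15.5
```

```bash
python3 - <<'E'
from h import *
s=read_state();print(s['wrist_torque'],s['wrist_force'],s['width'],s['q'][5])
R=Ro.from_quat(s['tcp_rot']).as_matrix();print('yaw',np.arctan2(R[1,1],R[0,1]))
t=read_camera('top');yel=lambda h,s,v:(h>22)&(h<35)&(s>150)&(v>120)
for b,st in blobs(t,yel,100):print('yel',b,st,back('top',*b,.082),back('top',st[0]+st[2]/2,st[1]+st[3]/2,.082))
E
```

```text
[-1.54927783 -0.7333175   0.40243781] [  4.28177366 -10.3174298  -10.49012839] 0.014458923292092259 1.2111370948848021
yaw -1.7298725409356062
yel [381.7 204.2] [ 362  184   51   48 1400] [ 0.50173065 -0.21087981  0.082     ] [ 0.49346651 -0.22310261  0.082     ]
```

Torque has risen and the pads are twisting on the wing, so the cover is at its stop. I'll release, rise, and check from above.

>>> arm_command(motion="0 0 0 0 0 0 1;0 0 0 0 0 0 1;0 0 0 0 0 0 1;0 0 0 0 0 0 1;0 0 0 0 0 0 1;0 0 0 0 0 0 1;0 0 0 0 0 0 1;0 0 0 0 0 0 1")

```text
t: 19.15
ee_pos: [0.3974, -0.2145, 0.0942]
tcp_rot: [0.997, -0.08, -0.0, 0.0]
wrist_force: [0.6, -0.6, 0.4]
width: 0.075
finger_force: 0.0
```

>>> arm_command(motion="0 0 -.08 0 0 0 1;0 0 -.18 0 0 0 1;0 0 -.28 0 0 0 1;0 0 -.38 0 0 0 1;0 0 -.38 0 0 0 1;0 0 -.38 0 0 0 1;0 0 -.38 0 0 0 1")

```text
t: 19.85
ee_pos: [0.3967, -0.2139, 0.283]
tcp_rot: [0.997, -0.08, -0.001, -0.0]
wrist_force: [-0.9, -0.9, -0.2]
width: 0.0878
finger_force: 0.0
```

```bash
python3 - <<'E'
from h import *
s=read_state();print(s['wrist_force'],s['width'],s['ee_pos'])
yel=lambda h,s,v:(h>22)&(h<35)&(s>150)&(v>120)
for n in('top','scene'):
  t=read_camera(n)
  for b,st in blobs(t,yel,100):print(n,'yel',b,st,back(n,st[0]+st[2]/2,st[1]+st[3]/2,.079))
  for b,st in blobs(t,red,25):print(n,b,st[4])
  if n=='top':
    for b,st in blobs(t[190:225,250:300],blue,20):print('blue',b+[250,190],st)
print('expect cover in scene',proj('scene',(.4887,-.2267,.079)))
E
```

```text
[-0.91545806 -0.86441639 -0.23182868] 0.08779063900701933 [ 0.39665511 -0.21392031  0.2829532 ]
top yel [388.3 202.7] [ 362  183   53   42 1541] [ 0.50253469 -0.22611039  0.079     ]
top [461.5 120.2] 121
top [235.  142.3] 31
top [121.4 253.9] 125
top [171.1 263.8] 294
blue [274.1 207.8] [16 14 17  8 92]
scene yel [332.9 261. ] [ 303  242   60   39 1811] [ 0.48572998 -0.22826649  0.079     ]
scene yel [439.2 408.2] [425 399  30  21 433] [ 0.415349   -0.57525589  0.079     ]
scene yel [468.2 413.2] [461 404  19  16 186] [ 0.44986346 -0.60241276  0.079     ]
scene [278.1 110.1] 27
scene [173.9 169.5] 33
scene [184.2 189.4] 32
scene [343.2 200.8] 32
scene [475.3 352.7] 179
expect cover in scene (np.float64(333.70307741562266), np.float64(260.52458243496716))
```

The cover matches the pot centre in both views, with the scoop and plugs in place and the arm clear.

```bash
python3 -c "
from station import *
print(hand_in())"
```

```text
the job is handed in; nothing more can be done
None
```

I've handed the job in: three plugs are in the pot and three in the bin, the scoop stands empty on its mat, and the cover lies over the pot's mouth; `hand_in()` gave no verdict.

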